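# Put the refilled buffer reservoir back on air

### The arm

A 6-joint arm with a two-finger parallel gripper is mounted at the origin on the work surface. World frame = base frame: x ahead of the robot, y to its left, z up, the work surface at z = 0. Lengths are in m, angles in rad, forces in N, time in s.
With the tool pointing down it reaches from about 0.35 to 0.875 m from the base axis. Payload 15.5 kg.
Tool frame: the origin (TCP) lies midway between the tips of the shut fingers; the grasp point (between the pads) lies 19 mm behind it; z points along the fingers, y is the direction in which the jaws open and shut (so a half turn about z gives the same grasp; the last joint's range is limited). The gripper opens to 85 mm and grips with 20 to 120 N. Pads are 22 mm wide; open, the fingers measure 114 mm over their backs; the gripper's body (76 mm by 85 mm) begins 54 mm behind the grasp point. The pads swing forward as they close: fully open they stand 13 mm farther back than shut.
Start: joints at [1.238, 0.494, 1.345, -0, 1.302, -0.096], TCP at [0.147, 0.608, 0.231] pointing down, gripper open.
Joint ranges: [-2.91, 2.91], [-0.82, 2.16], [0.22, 2.67], [-1.22, 4.37], [0.12, 2.79], [-3.08, 3.08]. Speed limits (rad/s): [1.89, 1.89, 2.57, 3.01, 3.01, 3.01].

### API

Orientations are given as a unit quaternion [x, y, z, w].
In Python, from plant import status, optics, workorder gives the robot as it stands.
- The arm moves only by the shell command python3 -m jog 'ROWS'. ROWS is JSON, a list of rows, each an object with "fingers": the closure, from 0 (fully open) to 1 (shut); "linear": the shift along the tool's x, y, z in m, a list of three; "turn": the turn, a rotation vector about the tool's x, y, z in degrees, a list of three. A call has exactly 5 rows; each row is the pose to reach, as a shift and turn from the pose commanded when the call began, along the tool's axes at that moment; what a row does not reach only later rows make up. A row lasts 1/10 s, in which the tool goes at most 50 mm and 8.59 degrees, less where a joint would pass 70% of its speed; a pose out of reach is approached as far as the arm can. A call with a gripper value outside its range is refused whole. The fingers move at their own pace and stop on an object; the grip force is fixed at half the most. Time passes only in rows, so rows that repeat a pose let the fingers close, or fill a call up. It gives the time, the measured TCP pose, the force and the opening at its end, in the units of the state.
- status.sense(): the state, without advancing time (a new reading comes with each control period).
- optics.read_camera(name): name is "scene" or "top"; returns a dict with "pixels" (400x640x3 uint8, red, green, blue), "depth" (400x640 float32, m along the optical axis (not along the pixel's ray), 0 where there is no reading), "fx", "fy", "cx", "cy" (pixels), "eye" and "orientation" of the camera in the world. Camera axes: x right, y down, z forward; pixel columns grow to the right and rows downward; lengths in m; the calibration is good to about 2 mm. A picture is of the moment at which its call begins.
- workorder.job_done(): hands the job in, once; it reports no verdict.
The state is a dict: "t": time; "q": joint angles; "dq": joint speeds; "tau": joint torques, N m; "ee_pos": TCP position; "eef_rot": TCP orientation; "ft_force": force on the tool from outside, world axes, zero at the start; "ft_torque": the same for the moment, N m; "finger_gap": opening from 0.0 (shut) to 1.0 (fully open).
Only numpy, scipy, OpenCV 4.12 (cv2) and the standard library are available. Lean on these libraries where they do the work, as an engineer would, in place of code of your own. Each camera call takes 0.05 s, during which the arm holds its last target. There are 200 camera calls.

### The job

The pressurised buffer reservoir has just been refilled and its filler cap only spun on loosely: screw the cap down clockwise until its ratchet clicks over. Only then open the air tap beside it, turning its blue handle a quarter turn until it lies along the pipe, hard against its stop. Do not knock the pressure gauge, leave the two bottles and the spanner where they are, and let go of everything at the end.

Things in the scene. Friction and masses are not known exactly. Their poses are not given: they have to be found in the camera images.
- rig: Reservoir rig, fixed, on an grey base plate 180 x 400 x 8 mm. Origin: centre of the plate's underside; z up, y along the plate and the air pipe; -x is its front (gauge faces there), towards the robot within 25 degrees. Steel vessel, 146 mm across, 146 mm tall, at y = -100 mm. Pipe, 14 mm thick, at x = 0, 100 mm above the bench, from the vessel to a foot at y = 169; the air tap is in it at y = 100.
- cap_grip (a point): Middle (half-way up) of the orange bar on top of the filler cap, 188 mm above the bench. The bar is 54 mm long (this frame's x), 12 mm thick (y) and 30 mm high, from 173 to 203 mm above the bench; right under it is the cap's skirt, 58 mm across. z is up, the turning axis. All round the bar is clear.
- cap_thread (a joint): How far the cap is screwed down, rad, growing clockwise seen from above. 2.6 is tight (hard stop); it starts 1.0 to 2.2 rad short of that. Turns with about 0.3 N m and stays where it is left. One grasp may not be enough.
- cap_ratchet (a joint): How far the cap's outer grip has slipped past its threaded core, rad, growing clockwise; 0 at the start, and no slip until the thread is tight. A notch every 0.524 rad: the torque rises to about 0.5 N m and falls away as the grip goes over the tooth half-way (0.26) and snaps into the next notch (0.524): that is the click. Let go before half-way, it springs back to the notch it left.
- valve_grip (a point): Middle of the air tap's blue handle, a flat bar 58 mm long (this frame's x), 13 mm thick (y), 26 mm high (z, so 13 mm either side). z points outwards along the spindle, the turning axis, which leans 40 degrees from upright towards the rig's front, out from under the gauge; this point is 49 mm from the pipe's axis. Below the bar are brass parts, 21 mm across, which narrow to 13 mm next to it.
- valve (a joint): Air tap, rad: 0 is shut (bar across the pipe, on the shut stop), 1.571 is fully open (bar along the pipe, on the open stop). Opens anticlockwise, looking down the spindle onto the handle. Starts shut, 0 to 0.12. Turns stiffly (0.3 N m) and stays where it is left; both stops are hard.
- gauge: Pressure gauge, a round case 63 mm across and 30 mm thick on an 11 mm riser from the pipe, facing the front. Origin: centre of the case, 270 mm above the bench, over the pipe, 55 mm from the tap towards the vessel. A gripper brought straight down on the tap handle would strike it.
- amber_bottle_mid (a point): Centre of the loose amber bottle, 60 mm across, 125 mm tall, upright, to one side of the rig.
- clear_bottle_mid (a point): Centre of the loose clear bottle with a blue cap, 68 mm across, 145 mm tall, upright, to one side of the rig.
- spanner: Loose spanner, 150 mm long, lying on the bench in front of the rig. Origin at its underside, mid-length.

How it is judged:
On the way, in this order (a step that is already met when the one before it is completed fails the run):
1. the cap is screwed down tight and its ratchet has clicked over, with the air tap still shut (value of joint cap_thread above 2.4 rad and value of joint cap_ratchet above 0.4 rad and value of joint valve below 0.3 rad), for 0.1 s.
2. the air tap is opened to its stop (value of joint valve above 1.5 rad), for 0.1 s.
At the end, for the whole second after the job is handed in: The cap is within 0.2 rad of tight and its ratchet has gone over at least one click (0.4 rad or more), the air tap's handle is within 0.07 rad (4 degrees) of its open stop, along the pipe, and both bottles and the spanner are within 30 mm of where they were (value of joint cap_thread above 2.4 rad and value of joint cap_ratchet above 0.4 rad and value of joint valve above 1.5 rad and distance of each of amber_bottle_mid, clear_bottle_mid, spanner from where it was at the start of the episode below 0.03 m); the robot touches nothing.
It fails at once if the air tap is opened before the cap is tight and clicked (value of joint valve above 0.3 rad and (value of joint cap_thread below 2.4 rad or value of joint cap_ratchet below 0.4 rad)).
It fails at once if the pressure gauge is knocked (over 8 N) (contact force between anything else and gauge above 8 N).
It fails at once if a bottle or the spanner is shoved more than 30 mm (distance of any of amber_bottle_mid, clear_bottle_mid, spanner from where it was at the start of the episode above 0.03 m).
It also fails if it takes over 58 s, if anything falls off the work surface, if the arm or the gripper's body presses on something with over 40 N, if the wrist force passes 120 N, or if a joint passes its speed limit or range.

## Working session

There is one attempt and no reset: what is moved stays moved. The work goes in short steps, Python scripts to look and compute and a shell command to move; the robot and the scene stay as the last step left them, time stands still between calls to the robot, and variables do not carry over. Pictures are saved under pics/ and viewed, about 8 in all and at most 12, crops included, and the job is handed in when it is done.

```bash
ls; mkdir -p pics
cat > h.py <<'E'
import numpy as np, cv2
from scipy.spatial.transform import Rotation as R
from plant import status, optics, workorder
def cam(n):
    c=optics.read_camera(n)
    d=c['depth'].astype(float); v,u=np.mgrid[0:400,0:640]
    p=np.stack([(u-c['cx'])/c['fx']*d,(v-c['cy'])/c['fy']*d,d],-1)
    c['R']=R.from_quat(c['orientation']).as_matrix() if np.size(c['orientation'])==4 else np.array(c['orientation'])
    c['P']=p@c['R'].T+np.array(c['eye']); c['P'][d==0]=np.nan
    c['hsv']=cv2.cvtColor(c['pixels'],cv2.COLOR_RGB2HSV)
    return c
def save(c,n): cv2.imwrite('pics/'+n,cv2.cvtColor(c['pixels'],cv2.COLOR_RGB2BGR))
E
python3 - <<'E'
from h import *
for n in ('scene','top'):
    c=cam(n); save(c,n+'0.png'); print(n,c['eye'],c['orientation'],c['fx'])
    np.savez('pics/'+n,P=c['P'],hsv=c['hsv'],d=c['depth'])
print(status.sense())
E
```

```text
pics
scene [ 0.9141958  -0.41656602  1.01527517] [ 0.90951406  0.29483175 -0.09852709 -0.2759544 ] 405.15093159941836
top [0.47922279 0.03101314 1.43466821] [ 0.71565457 -0.69760456  0.02092823 -0.02735721] 501.30777886659126
{'t': 0.1, 'q': array([ 1.23850138e+00,  4.94124129e-01,  1.34603677e+00,  1.10953158e-05,
        1.30249455e+00, -9.55007522e-02]), 'dq': array([-0.00104317,  0.00038637, -0.00150612,  0.00211821, -0.0001735 ,
       -0.00221462]), 'tau': array([ 1.84416036e-03, -8.83592677e+01, -3.84560859e+01, -7.92125184e-05,
        5.11484250e-03,  1.05529068e-04]), 'ee_pos': array([0.14651126, 0.60727179, 0.23076894]), 'eef_rot': array([ 1.18122124e-01,  9.92998933e-01, -5.18153080e-04, -1.18026738e-04]), 'ft_force': array([-0.29341368, -0.56984074,  0.31490238]), 'ft_torque': array([ 0.02507759,  0.0363873 , -0.01398293]), 'finger_gap': 0.9960231924878522}
```

View pics/scene0.png

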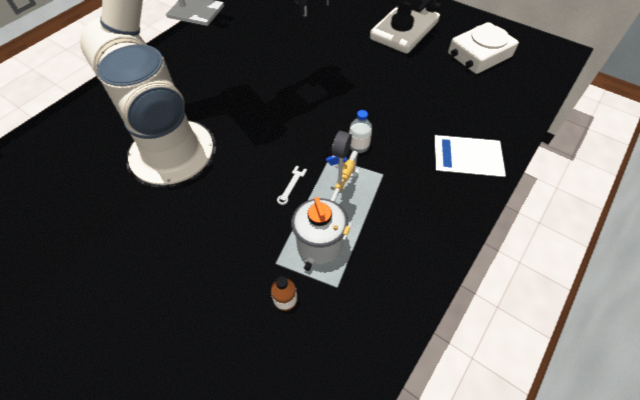

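View pics/top0.png

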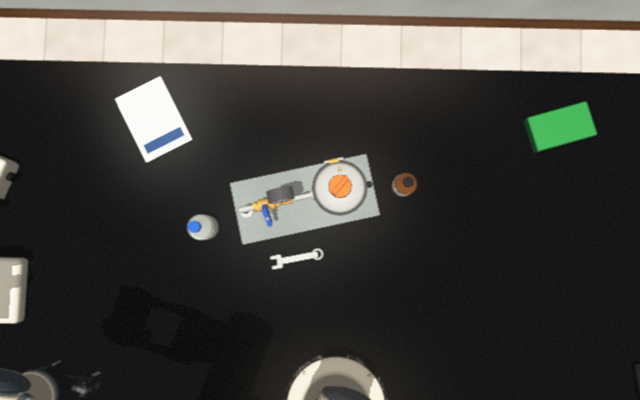

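The top view shows the orange cap at (340,187), blue tap handle at (267,213) and gauge at (281,193). The clear bottle is at (203,228), the amber bottle at (404,184) and the spanner at (297,258). The scene view agrees.

Run:
```python
from h import *
for n in ('top','scene'):
    z=np.load('pics/%s.npz'%n);P=z['P'];h=z['hsv'].astype(int);H,S,V=h[...,0],h[...,1],h[...,2];Z=P[...,2]
    ok=np.isfinite(Z)&(P[...,0]>.3)&(P[...,0]<.8)&(abs(P[...,1])<.35)
    pl=ok&(abs(Z-.008)<.006)&(S<60)&(V>100)
    q=P[pl][:,:2].astype(np.float32); r=cv2.minAreaRect(q); 
    print(n,'plate',r,cv2.boxPoints(r).round(3).tolist())
    orr=ok&(H<16)&(S>150)&(V>150)&(Z>.14)
    print('orange z pct',np.percentile(Z[orr],[1,25,50,75,99]))
    for nm,m in (('bartop',orr&(Z>.193)),('orange all',orr),('blue',ok&(H>105)&(H<125)&(S>130)&(V>60)&(P[...,1]<.18)),('gauge',ok&(Z>.235))):
        q=P[m]; 
        if len(q)<5: print(nm,len(q));continue
        r=cv2.minAreaRect(q[:,:2].astype(np.float32)); w,v=np.linalg.eigh(np.cov(q.T))
        print(nm,len(q),'mean',q.mean(0).round(3),'rect',np.round(r[0],3),np.round(r[1],3),round(r[2],1),'pc',v[:,2].round(2),'zr',q[:,2].min().round(3),q[:,2].max().round(3))
    for nm,m in (('clear',ok&(P[...,1]>.2)&(Z>.03)),('amber',ok&(P[...,1]<-.12)&(Z>.05))):
        q=P[m]; print(nm,q.mean(0).round(3),q[:,2].max().round(3))
```

```text
top plate ((0.5305802822113037, 0.12204001843929291), (0.27144622802734375, 0.4661158323287964), 14.626314163208008) [[0.3400000035762787, 0.31299999356269836], [0.4580000042915344, -0.1379999965429306], [0.7210000157356262, -0.0689999982714653], [0.6029999852180481, 0.38199999928474426]]
orange z pct [0.16844026 0.17224035 0.17486261 0.19835283 0.20538477]
bartop 103 mean [0.601 0.006 0.201] rect [0.601 0.007] [0.012 0.052] 52.2 pc [-0.79  0.61 -0.01] zr 0.195 0.208
orange all 354 mean [0.6   0.005 0.182] rect [0.601 0.004] [0.051 0.051] 1.4 pc [0.32 0.81 0.5 ] zr 0.167 0.208
blue 0
gauge 398 mean [0.566 0.145 0.291] rect [0.566 0.146] [0.033 0.062] 13.4 pc [-0.24  0.97  0.09] zr 0.239 0.305
clear [0.533 0.26  0.099] 0.165
amber [ 0.619 -0.17   0.093] 0.129
scene plate ((0.5369980931282043, 0.07769963145256042), (0.26826032996177673, 0.5502659678459167), 13.589454650878906) [[0.34200000762939453, 0.3140000104904175], [0.47099998593330383, -0.22100000083446503], [0.7319999933242798, -0.15800000727176666], [0.6029999852180481, 0.37700000405311584]]
orange z pct [0.1732764  0.17640103 0.17794702 0.20042905 0.20719102]
bartop 105 mean [0.602 0.003 0.203] rect [0.6   0.005] [0.012 0.051] 52.4 pc [-0.79  0.61  0.05] zr 0.194 0.208
orange all 363 mean [0.602 0.004 0.185] rect [0.601 0.007] [0.053 0.053] 0.1 pc [-0.92  0.38 -0.09] zr 0.171 0.208
blue 6 mean [0.548 0.147 0.206] rect [0.538 0.149] [0.018 0.095] 60.6 pc [-0.48  0.36 -0.8 ] zr 0.132 0.257
gauge 413 mean [0.571 0.137 0.287] rect [0.565 0.145] [0.031 0.061] 12.8 pc [-0.18  0.72  0.67] zr 0.244 0.306
clear [0.525 0.278 0.09 ] 0.154
amber [ 0.628 -0.181  0.093] 0.131
```

```bash
cat >> h.py <<'E'
yaw=np.radians(13.7); CAP=np.array([.601,.005]); xd=np.array([np.cos(yaw),np.sin(yaw),0]); yd=np.array([-np.sin(yaw),np.cos(yaw),0])
TAP=np.r_[CAP,.1]+.2*yd; SP=-np.sin(np.radians(40))*xd+np.array([0,0,np.cos(np.radians(40))]); VG=TAP+.049*SP
def rot(z,y):
    z=np.array(z,float);z/=np.linalg.norm(z);y=np.array(y,float);y-=z*(y@z);y/=np.linalg.norm(y)
    return R.from_matrix(np.c_[np.cross(y,z),y,z])
def go(p,r):
    s=status.sense(); r0=R.from_quat(s['eef_rot']); 
    print('lin mm',(r0.inv().apply(np.array(p)-s['ee_pos'])*1e3).round(1),'turn',np.degrees((r0.inv()*r).as_rotvec()).round(2),'q6',s['q'][5].round(3))
E
python3 - <<'E'
from h import *
print('TAP',TAP,'VG',VG,'SP',SP)
for n in ('top','scene'):
    z=np.load('pics/%s.npz'%n);P=z['P'];h=z['hsv'].astype(int);H,S,V=h[...,0],h[...,1],h[...,2];Z=P[...,2]
    ok=np.isfinite(Z)&(P[...,0]>.3)&(P[...,0]<.8)
    b=ok&(H>100)&(H<130)&(S>120)&(V>40)&(P[...,1]>.1)&(P[...,1]<.4)
    k,l,st,ce=cv2.connectedComponentsWithStats(b.astype(np.uint8))
    for i in range(1,k):
        if st[i,4]>8:
            q=P[l==i]; w,v=np.linalg.eigh(np.cov(q.T)); rel=np.median(q,0)-VG
            print(n,st[i,4],ce[i].round(),np.median(q,0).round(3),q.min(0).round(3),q.max(0).round(3),v[:,2].round(2),'rel rig',np.round([rel@xd,rel@yd,rel[2]],3))
# cap target
r=rot([0,0,-1],[.61,.79,0]); go([.147,.607,.40],r); go([.601,.005,.30],r)
E
```

```text
TAP [0.55363237 0.19930982 0.1       ] VG [0.52303188 0.19185023 0.13753618] SP [-0.62449974 -0.15223663  0.76604444]
top 52 [265. 211.] [0.532 0.194 0.155] [0.519 0.185 0.131] [0.549 0.2   0.165] [-0.82 -0.31 -0.49] rel rig [ 0.009 -0.     0.018]
top 26 [269. 222.] [0.506 0.185 0.135] [0.498 0.18  0.125] [0.514 0.191 0.147] [-0.69 -0.11 -0.71] rel rig [-0.018 -0.003 -0.002]
top 107 [194. 226.] [0.49  0.378 0.143] [0.477 0.365 0.135] [0.503 0.394 0.148] [-0.16 -0.99  0.  ] rel rig [0.012 0.189 0.006]
scene 90 [362. 115.] [0.49  0.375 0.146] [0.472 0.365 0.13 ] [0.503 0.395 0.153] [-0.62  0.73  0.29] rel rig [0.011 0.186 0.009]
scene 100 [332. 160.] [0.514 0.186 0.138] [ 0.428  0.122 -0.   ] [0.571 0.295 0.257] [-0.44  0.48 -0.75] rel rig [-0.01  -0.003  0.   ]
scene 17 [345. 158.] [0.546 0.2   0.152] [ 0.479  0.133 -0.002] [0.584 0.32  0.251] [-0.31  0.57 -0.76] rel rig [0.025 0.003 0.014]
lin mm [  -0.5   -0.3 -169.2] turn [-6.000e-02  1.000e-02  2.411e+01] q6 -0.096
lin mm [-583.1 -478.9  -68.8] turn [-6.000e-02  1.000e-02  2.411e+01] q6 -0.096
```

```bash
python3 -m jog '[{"fingers":0,"linear":[0,0,-0.05],"turn":[0,0,8]},{"fingers":0,"linear":[0,0,-0.1],"turn":[0,0,16]},{"fingers":0,"linear":[0,0,-0.15],"turn":[0,0,24.1]},{"fingers":0,"linear":[0,0,-0.17],"turn":[0,0,24.1]},{"fingers":0,"linear":[0,0,-0.17],"turn":[0,0,24.1]}]'
python3 - <<'E'
from h import *
r=rot([0,0,-1],[.61,.79,0]); go([.601,.005,.40],r);go([.50,.30,.40],r)
E
```

```text
t: 0.6
ee_pos: [0.1469, 0.6085, 0.4047]
eef_rot: [0.323, 0.946, 0.003, 0.0]
ft_force: [-0.3, 0.1, -0.4]
finger_gap: 1.0
lin mm [-728.2 -200.2    2.4] turn [ 0.3 -0.1  0. ] q6 0.325
lin mm [-468.   -28.4    3.7] turn [ 0.3 -0.1  0. ] q6 0.325
```

```bash
for i in 1 2; do :; done
python3 -m jog '[{"fingers":0,"linear":[-0.05,-0.003,0],"turn":[0,0,0]},{"fingers":0,"linear":[-0.1,-0.006,0],"turn":[0,0,0]},{"fingers":0,"linear":[-0.15,-0.009,0],"turn":[0,0,0]},{"fingers":0,"linear":[-0.2,-0.012,0],"turn":[0,0,0]},{"fingers":0,"linear":[-0.25,-0.015,0],"turn":[0,0,0]}]'
python3 -m jog '[{"fingers":0,"linear":[-0.05,-0.003,0],"turn":[0,0,0]},{"fingers":0,"linear":[-0.1,-0.006,0],"turn":[0,0,0]},{"fingers":0,"linear":[-0.15,-0.009,0],"turn":[0,0,0]},{"fingers":0,"linear":[-0.2,-0.012,0],"turn":[0,0,0]},{"fingers":0,"linear":[-0.22,-0.015,0],"turn":[0,0,0]}]'
python3 - <<'E'
from h import *
r=rot([0,0,-1],[.61,.79,0]); go([.601,.005,.40],r);print(status.sense()['ee_pos'])
E
```

```text
t: 1.1
ee_pos: [0.3358, 0.4414, 0.4]
eef_rot: [0.322, 0.947, -0.001, -0.0]
ft_force: [0.5, 1.4, 0.3]
finger_gap: 1.004
t: 1.6
ee_pos: [0.5023, 0.2938, 0.3995]
eef_rot: [0.324, 0.946, -0.001, -0.001]
ft_force: [0.2, 1.1, 0.0]
finger_gap: 1.005
lin mm [-2.550e+02 -1.677e+02 -2.000e-01] turn [-0.13 -0.02 -0.13] q6 -0.484
[0.50234659 0.29380627 0.39947694]
```

```bash
python3 -m jog '[{"fingers":0,"linear":[-0.04,-0.026,0],"turn":[0,0,0]},{"fingers":0,"linear":[-0.08,-0.052,0],"turn":[0,0,0]},{"fingers":0,"linear":[-0.12,-0.079,0],"turn":[0,0,0]},{"fingers":0,"linear":[-0.16,-0.105,0],"turn":[0,0,0]},{"fingers":0,"linear":[-0.2,-0.131,0],"turn":[0,0,0]}]'
python3 -m jog '[{"fingers":0,"linear":[-0.03,-0.019,0],"turn":[0,0,0]},{"fingers":0,"linear":[-0.055,-0.037,0],"turn":[0,0,0]},{"fingers":0,"linear":[-0.055,-0.037,0.05],"turn":[0,0,0]},{"fingers":0,"linear":[-0.055,-0.037,0.1],"turn":[0,0,0]},{"fingers":0,"linear":[-0.055,-0.037,0.15],"turn":[0,0,0]}]'
python3 - <<'E'
from h import *
r=rot([0,0,-1],[.61,.79,0]); go([.601,.005,.179],r);print(status.sense())
E
```

```text
t: 2.1
ee_pos: [0.5781, 0.069, 0.3999]
eef_rot: [0.323, 0.947, -0.0, -0.001]
ft_force: [1.2, 0.8, 1.1]
finger_gap: 0.998
t: 2.6
ee_pos: [0.5982, 0.0078, 0.2485]
eef_rot: [0.323, 0.946, -0.0, -0.001]
ft_force: [0.8, -0.0, -0.4]
finger_gap: 1.003
lin mm [-4.  -0.5 69.5] turn [-0.03 -0.06 -0.01] q6 -1.0
{'t': 2.6, 'q': array([-8.68298041e-02,  4.40505616e-01,  1.39000571e+00,  4.74382358e-05,
        1.31226855e+00, -9.99947466e-01]), 'dq': array([ 8.32167465e-03,  4.13668200e-01,  7.36268097e-01, -8.10708585e-04,
       -1.14141222e+00, -1.59824931e-03]), 'tau': array([-3.93827381e-01, -9.33307886e+01, -4.19411516e+01, -3.45659314e-02,
        4.19079691e+00, -8.89044546e-03]), 'ee_pos': array([0.59823387, 0.00776535, 0.24846553]), 'eef_rot': array([ 3.22950465e-01,  9.46415683e-01, -1.20002512e-04, -5.81808200e-04]), 'ft_force': array([ 0.8020387 , -0.01159632, -0.43439765]), 'ft_torque': array([ 0.04668167,  0.00479739, -0.0519133 ]), 'finger_gap': 1.0032274587235555}
```

```bash
python3 -m jog '[{"fingers":0,"linear":[-0.003,0,0.03],"turn":[0,0,0]},{"fingers":0,"linear":[-0.003,0,0.06],"turn":[0,0,0]},{"fingers":0,"linear":[-0.003,0,0.069],"turn":[0,0,0]},{"fingers":0.3,"linear":[-0.003,0,0.069],"turn":[0,0,0]},{"fingers":0.5,"linear":[-0.003,0,0.069],"turn":[0,0,0]}]'
python3 - <<'E'
from h import *
r=rot([0,0,-1],[.61,.79,0]); go([.601,.005,.179],r);c=cam('scene');save(c,'s1.png');im=cv2.imread('pics/s1.png')[130:290,240:440];cv2.imwrite('pics/s1c.png',cv2.resize(im,None,fx=3,fy=3))
E
```

```text
t: 3.1
ee_pos: [0.602, 0.0063, 0.1832]
eef_rot: [0.323, 0.946, 0.0, 0.0]
ft_force: [0.1, 0.2, -0.5]
finger_gap: 0.695
lin mm [ 0.  -1.6  4.2] turn [0.03 0.05 0.02] q6 -1.002
```

View pics/s1c.png

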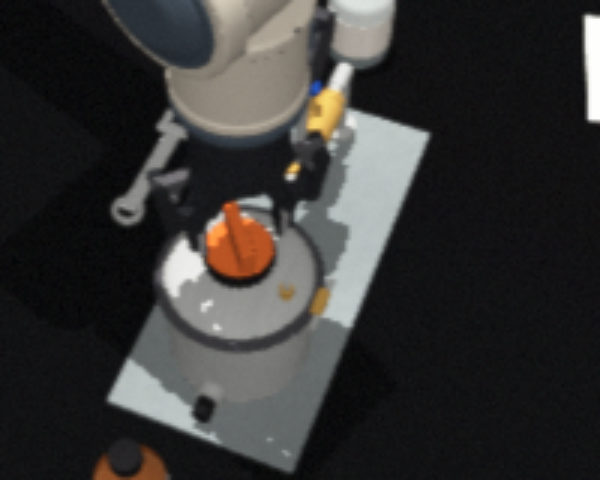

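The crop shows the bar, at about (237,235), between the open fingers at (190,230) and (285,210). I'll close on it now.

```bash
python3 -m jog '[{"fingers":0.7,"linear":[0,-0.0015,0.002],"turn":[0,0,0]},{"fingers":1,"linear":[0,-0.0015,0.002],"turn":[0,0,0]},{"fingers":1,"linear":[0,-0.0015,0.002],"turn":[0,0,0]},{"fingers":1,"linear":[0,-0.0015,0.002],"turn":[0,0,0]},{"fingers":1,"linear":[0,-0.0015,0.002],"turn":[0,0,0]}]'
python3 -c "
from h import *
print(status.sense())"
```

```text
t: 3.65
ee_pos: [0.6012, 0.0053, 0.1811]
eef_rot: [0.323, 0.946, 0.0, 0.001]
ft_force: [0.1, 4.1, 6.8]
finger_gap: 0.127
{'t': 3.65, 'q': array([-9.06796567e-02,  5.10695201e-01,  1.46840859e+00,  5.26178372e-04,
        1.16095749e+00, -1.00427532e+00]), 'dq': array([ 0.00041264, -0.00133693,  0.00059026,  0.00059602,  0.0005734 ,
        0.0014944 ]), 'tau': array([-1.94490910e+00, -8.21030974e+01, -3.28506660e+01, -9.83055085e-01,
       -1.47963990e-01, -3.32824874e-02]), 'ee_pos': array([0.60116079, 0.0053454 , 0.18111524]), 'eef_rot': array([3.22817506e-01, 9.46460888e-01, 4.15040393e-04, 6.87226148e-04]), 'ft_force': array([0.09007228, 4.12137231, 6.79023879]), 'ft_torque': array([ 0.61395679,  0.02938821, -0.04048597]), 'finger_gap': 0.1273214618044736}
```

```bash
python3 -m jog '[{"fingers":1,"linear":[0,0,-0.001],"turn":[0,0,4]},{"fingers":1,"linear":[0,0,-0.001],"turn":[0,0,10]},{"fingers":1,"linear":[0,0,-0.001],"turn":[0,0,16]},{"fingers":1,"linear":[0,0,-0.001],"turn":[0,0,23]},{"fingers":1,"linear":[0,0,-0.001],"turn":[0,0,30]}]'
python3 -c "
from h import *
s=status.sense();print(s['ft_torque'],s['ft_force'],s['q'][5],s['tau'][5])"
```

```text
t: 4.15
ee_pos: [0.601, 0.0054, 0.1813]
eef_rot: [0.559, 0.829, 0.0, 0.0]
ft_force: [3.7, 3.3, -4.9]
finger_gap: 0.127
[ 0.50720676 -0.54642156  0.299584  ] [ 3.71674865  3.25366016 -4.9119003 ] -0.47595113801461786 -3.7697897851467133
```

```bash
cat > s.py <<'E'
from h import *
s=status.sense();print('tq',s['ft_torque'].round(2),'F',s['ft_force'].round(1),'q6',s['q'][5].round(3))
E
for i in 1 2; do
python3 -m jog '[{"fingers":1,"linear":[0,0,0],"turn":[0,0,6]},{"fingers":1,"linear":[0,0,0],"turn":[0,0,12]},{"fingers":1,"linear":[0,0,0],"turn":[0,0,18]},{"fingers":1,"linear":[0,0,0],"turn":[0,0,24]},{"fingers":1,"linear":[0,0,0],"turn":[0,0,30]}]'; python3 s.py; done
```

```text
t: 4.65
ee_pos: [0.6008, 0.0053, 0.1812]
eef_rot: [0.754, 0.657, 0.0, 0.0]
ft_force: [3.5, 3.6, -2.6]
finger_gap: 0.125
tq [ 0.65 -0.38  0.33] F [ 3.5  3.6 -2.6] q6 0.047
t: 5.15
ee_pos: [0.6007, 0.0054, 0.1812]
eef_rot: [0.898, 0.439, 0.0, -0.0]
ft_force: [1.0, 3.7, -4.6]
finger_gap: 0.121
tq [ 0.74 -0.3   0.35] F [ 1.   3.7 -4.6] q6 0.571
```

```bash
for i in 1 2 3; do
python3 -m jog '[{"fingers":1,"linear":[0,0,0],"turn":[0,0,2]},{"fingers":1,"linear":[0,0,0],"turn":[0,0,4]},{"fingers":1,"linear":[0,0,0],"turn":[0,0,6]},{"fingers":1,"linear":[0,0,0],"turn":[0,0,8]},{"fingers":1,"linear":[0,0,0],"turn":[0,0,10]}]'|grep gap; python3 s.py; done
```

```text
finger_gap: 0.124
tq [ 0.73 -0.21  0.29] F [ 2.   3.1 -3.4] q6 0.742
finger_gap: 0.128
tq [ 0.4  -0.53  1.48] F [ 3.   0.2 -3.9] q6 0.916
finger_gap: 0.124
tq [ 1.06 -0.18 -0.24] F [ 0.9  5.4 -3.4] q6 1.092
```

```bash
for i in 1 2 3 4 5 6; do
python3 -m jog '[{"fingers":1,"linear":[0,0,0],"turn":[0,0,1]},{"fingers":1,"linear":[0,0,0],"turn":[0,0,2]},{"fingers":1,"linear":[0,0,0],"turn":[0,0,4]},{"fingers":1,"linear":[0,0,0],"turn":[0,0,6]},{"fingers":1,"linear":[0,0,0],"turn":[0,0,6]}]'|grep gap; python3 s.py; done
```

```text
finger_gap: 0.123
tq [ 1.07 -0.31  0.12] F [ 2.3  5.6 -3.6] q6 1.196
finger_gap: 0.124
tq [ 1.14 -0.29  0.46] F [ 1.1  4.8 -3.6] q6 1.299
finger_gap: 0.127
tq [ 1.33 -0.26  0.14] F [ 0.7  6.2 -3.4] q6 1.404
finger_gap: 0.125
tq [ 1.4  -0.25 -0.07] F [ 0.5  7.9 -4.6] q6 1.509
finger_gap: 0.126
tq [ 1.57 -0.28 -0.32] F [ 1.1  8.5 -3.8] q6 1.614
finger_gap: 0.121
tq [ 1.46 -0.35  0.06] F [ 2.2  7.2 -4.3] q6 1.718
```

The torque repeats every 0.524 rad, so the cap is tight and has clicked over twice, and it now sits in a notch. Next I'll release it and retreat up.

```bash
python3 -m jog '[{"fingers":0.6,"linear":[0,0,0],"turn":[0,0,0]},{"fingers":0.4,"linear":[0,0,0],"turn":[0,0,0]},{"fingers":0.4,"linear":[0,0,0],"turn":[0,0,0]},{"fingers":0.4,"linear":[0,0,-0.03],"turn":[0,0,0]},{"fingers":0.4,"linear":[0,0,-0.07],"turn":[0,0,0]}]'
python3 s.py
python3 -m jog '[{"fingers":0.4,"linear":[0,0,-0.05],"turn":[0,0,0]},{"fingers":0.4,"linear":[0,0,-0.1],"turn":[0,0,0]},{"fingers":0.4,"linear":[0,0,-0.12],"turn":[0,0,0]},{"fingers":0.4,"linear":[0,0,-0.12],"turn":[0,0,0]},{"fingers":0.4,"linear":[0,0,-0.12],"turn":[0,0,0]}]'
python3 - <<'E'
from h import *
s=status.sense();print(s['q'])
r0=R.from_quat(s['eef_rot']);print(r0.as_matrix().round(2))
for sg in (1,-1):
    r=rot(-SP,sg*yd); go([.42,.02,.37],r); go(VG+.11*SP,r)
c=cam('top');P=c['P'];h=c['hsv'].astype(int);m=(h[...,0]<16)&(h[...,1]>150)&(P[...,2]>.193)&(P[...,2]<.21)&(abs(P[...,0]-.6)<.05)&(abs(P[...,1])<.05)
q=P[m]; print(len(q), cv2.minAreaRect(q[:,:2].astype(np.float32)) if len(q)>5 else 0)
E
```

```text
t: 10.15
ee_pos: [0.5995, 0.0049, 0.2505]
eef_rot: [0.993, -0.119, -0.002, 0.0]
ft_force: [0.3, -0.1, -0.8]
finger_gap: 0.602
tq [ 0.01  0.04 -0.02] F [ 0.3 -0.1 -0.8] q6 1.718
t: 10.65
ee_pos: [0.6005, 0.0049, 0.3711]
eef_rot: [0.993, -0.119, 0.0, 0.0]
ft_force: [0.1, 0.1, -0.3]
finger_gap: 0.597
[-9.11009316e-02  3.60281037e-01  1.18667600e+00 -1.75294207e-04
  1.59448619e+00  1.71816794e+00]
[[ 0.97 -0.24  0.  ]
 [-0.24 -0.97 -0.  ]
 [ 0.    0.   -1.  ]]
lin mm [-178.9   28.     1.1] turn [ 52.59 -12.82 144.52] q6 1.718
lin mm [-182.2 -130.9  149.2] turn [ 52.59 -12.82 144.52] q6 1.718
lin mm [-178.9   28.     1.1] turn [  9.56  39.22 -26.23] q6 1.718
lin mm [-182.2 -130.9  149.2] turn [  9.56  39.22 -26.23] q6 1.718
21 ((0.5797761678695679, 0.010948258452117443), (0.011142640374600887, 0.010076753795146942), 74.72441864013672)
```

```bash
python3 -m jog '[{"fingers":0.4,"linear":[-0.036,0.006,0],"turn":[1.5,6.3,-4.2]},{"fingers":0.4,"linear":[-0.072,0.011,0],"turn":[3,12.6,-8.4]},{"fingers":0.4,"linear":[-0.107,0.017,0],"turn":[4.6,18.8,-12.6]},{"fingers":0.4,"linear":[-0.143,0.022,0],"turn":[6.1,25.1,-16.8]},{"fingers":0.4,"linear":[-0.179,0.028,0],"turn":[7.6,31.4,-21]}]'
python3 - <<'E'
from h import *
r=rot(-SP,-yd); go([.42,.02,.37],r); go(VG+.11*SP,r);print(status.sense()['q'])
E
```

```text
t: 11.2
ee_pos: [0.422, 0.0207, 0.3697]
eef_rot: [0.961, 0.064, 0.269, -0.033]
ft_force: [-0.9, -0.0, 1.7]
finger_gap: 0.597
lin mm [-1.6  0.4 -1.3] turn [ 1.98  8.55 -5.57] q6 1.022
lin mm [ -33.4 -144.1  157.8] turn [ 1.98  8.55 -5.57] q6 1.022
[-0.28729739 -0.18988271  1.94609022  0.30588335  0.91116818  1.0215903 ]
```

```bash
python3 -m jog '[{"fingers":0.4,"linear":[-0.008,-0.036,0],"turn":[0.5,2.1,-1.4]},{"fingers":0.4,"linear":[-0.016,-0.072,0],"turn":[1,4.3,-2.8]},{"fingers":0.4,"linear":[-0.025,-0.108,0],"turn":[1.5,6.4,-4.2]},{"fingers":0.4,"linear":[-0.033,-0.144,0],"turn":[2,8.55,-5.57]},{"fingers":0.4,"linear":[-0.033,-0.144,0.03],"turn":[2,8.55,-5.57]}]'
python3 - <<'E'
from h import *
r=rot(-SP,-yd); go(VG+.06*SP,r); go(VG-.009*SP,r);print(status.sense()['q'])
E
```

```text
t: 11.7
ee_pos: [0.3907, 0.164, 0.334]
eef_rot: [0.933, 0.112, 0.341, -0.042]
ft_force: [2.2, -0.8, 0.7]
finger_gap: 0.598
lin mm [-23.2   4.8 177.3] turn [-0.15 -0.14 -0.04] q6 1.628
lin mm [-23.3   4.9 246.3] turn [-0.15 -0.14 -0.04] q6 1.628
[ 0.27012694 -0.18204863  2.13654846 -0.03707741  0.48703538  1.62793507]
```

```bash
python3 -m jog '[{"fingers":0.4,"linear":[-0.012,0.004,0.03],"turn":[0,0,0]},{"fingers":0.4,"linear":[-0.023,0.004,0.075],"turn":[0,0,0]},{"fingers":0.4,"linear":[-0.023,0.004,0.12],"turn":[0,0,0]},{"fingers":0.4,"linear":[-0.023,0.004,0.16],"turn":[0,0,0]},{"fingers":0.4,"linear":[-0.023,0.004,0.17],"turn":[0,0,0]}]'
python3 - <<'E'
from h import *
r=rot(-SP,-yd); go(VG+.06*SP,r); go(VG-.009*SP,r);print(status.sense()['q'])
c=cam('top');save(c,'t2.png');im=cv2.imread('pics/t2.png')[140:270,190:390];cv2.imwrite('pics/t2c.png',cv2.resize(im,None,fx=4,fy=4))
P=c['P'];h=c['hsv'].astype(int);m=(h[...,0]>100)&(h[...,0]<130)&(h[...,1]>120)&(h[...,2]>40)&(abs(P[...,1]-.19)<.03)&(P[...,2]>.1)&(P[...,2]<.18)
q=P[m]-VG;print(len(q),np.c_[q@xd,q@yd,q@SP].mean(0) if len(q) else 0)
E
```

```text
t: 12.2
ee_pos: [0.4875, 0.1861, 0.2125]
eef_rot: [0.941, 0.11, 0.318, -0.034]
ft_force: [0.6, -0.3, -1.0]
finger_gap: 0.602
lin mm [-19.7   2.7  21.5] turn [ 0.56  2.68 -0.19] q6 1.828
lin mm [-16.5   2.   90.4] turn [ 0.56  2.68 -0.19] q6 1.828
[ 0.2678334   0.22783894  2.14793796 -0.23275071  0.11807154  1.82845615]
82 [-0.00049118 -0.00123565  0.00824673]
```

View pics/t2c.png

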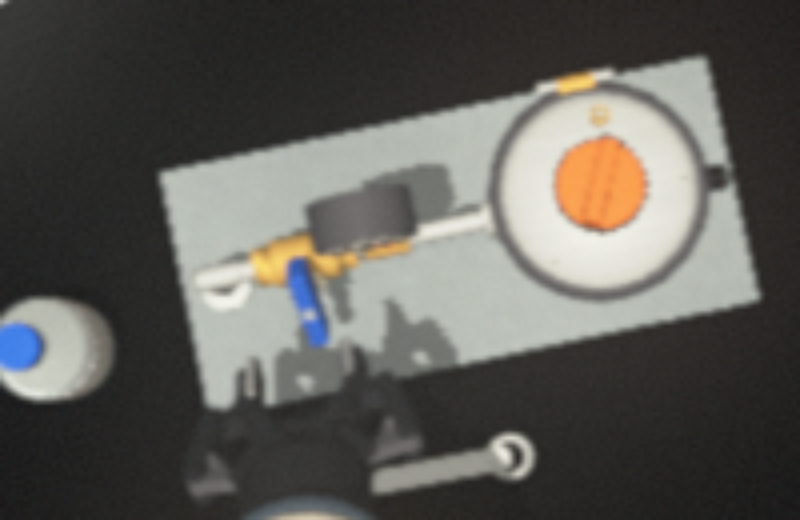

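The crop shows the blue handle at (310,305), with the fingers at (250,380) and (350,355) straddling its line. The gauge is at (360,215), well clear, and the cap bar has turned. The arm is now stopped by joint 5's lower limit (0.12). I'll identify the kinematics from the logged poses and choose a tool tilt it can reach.

```bash
cat > kin.py <<'E'
from h import *
from scipy.optimize import least_squares
D=[([1.2385,.49412,1.34604,0,1.30249,-.0955],[.14651,.60727,.23077]),
([-.09068,.5107,1.46841,.0005,1.16096,-1.00428],[.60116,.00535,.18112]),
([-.0911,.36028,1.18668,0,1.59449,1.71817],[.6005,.0049,.3711]),
([-.2873,-.18988,1.94609,.30588,.91117,1.02159],[.422,.0207,.3697]),
([.27013,-.18205,2.13655,-.03708,.48704,1.62794],[.3907,.164,.334]),
([.26783,.22784,2.14794,-.23275,.11807,1.82846],[.4875,.1861,.2125])]
def fk(q,k):
    a,h,d,L2,L3,dw,Lt=k
    r=R.from_euler('z',q[0]); p=r.apply([a,d,h]); r=r*R.from_euler('y',q[1]); p=p+r.apply([0,0,L2])
    r=r*R.from_euler('y',q[2])*R.from_euler('z',q[3]); p=p+r.apply([0,0,L3])
    r=r*R.from_euler('y',q[4]); p=p+r.apply([0,dw,Lt]); r=r*R.from_euler('z',q[5]+np.pi/2); return p,r
def res(k): return np.concatenate([fk(q,k)[0]-p for q,p in D]+[1e-3*(np.array(k)-[0,.3,.06,.4,.4,0,.3])])
f=least_squares(res,[0,.3,.06,.4,.4,0,.3]);K=f.x
lo=np.array([-2.91,-.82,.22,-1.22,.12,-3.08]);hi=np.array([2.91,2.16,2.67,4.37,2.79,3.08])
def ik(p,r,q0,n=12,seed=0):
    g=np.random.default_rng(seed);best=None
    def e(q):
        P,Q=fk(q,K); return np.r_[(P-p)*10,(Q.inv()*r).as_rotvec()]
    for i in range(n):
        x=np.clip(np.array(q0)+(0 if i==0 else g.normal(0,.5,6)),lo+.001,hi-.001)
        s=least_squares(e,x,bounds=(lo,hi))
        if best is None or s.cost<best.cost-1e-9: best=s
        if best.cost<1e-8: break
    return best.x,np.sqrt(best.cost*2)
E
python3 - <<'E'
from kin import *
print(K.round(4)); print([ (1e3*np.linalg.norm(fk(q,K)[0]-p)).round(1) for q,p in D])
s=status.sense();P,Q=fk(s['q'],K);print(P-s['ee_pos'],np.degrees((Q.inv()*R.from_quat(s['eef_rot'])).magnitude()))
for psi in (-20,-15,-10,-5,0,5,10,15,20,25):
    tilt=R.from_rotvec(np.radians(psi)*yd)
    q=s['q']
    for off in (.06,-.009):
      for th in ((0,) if off>0 else (0,45,90)):
        S2=R.from_rotvec(np.radians(th)*SP)
        r=S2*tilt*rot(-SP,-yd)
        # keep the TCP on the spindle line
        x,er=ik(VG+off*SP,r,q); q=x if er<.01 else q
        print(psi,off,th,'err',er.round(3),x.round(2),'toolz',r.as_matrix()[:,2].round(2))
E
```

```text
[0.0469 0.1152 0.039  0.5322 0.333  0.0237 0.2496]
[np.float64(15.2), np.float64(22.5), np.float64(30.3), np.float64(20.2), np.float64(12.5), np.float64(33.6)]
[ 0.02350344  0.01140483 -0.02120936] 1.8168962115547348e-14
-20 0.06 0 err 0.0 [ 0.39  0.29  2.52  3.35  0.72 -1.65] toolz [ 0.84  0.21 -0.5 ]
-20 -0.009 0 err 0.0 [ 0.37  0.49  2.49  3.29  0.89 -1.6 ] toolz [ 0.84  0.21 -0.5 ]
-20 -0.009 45 err 0.0 [ 0.2   0.45  2.47  2.73  0.76 -2.05] toolz [ 0.71  0.42 -0.56]
-20 -0.009 90 err 0.0 [ 0.11  0.4   2.32  2.05  0.49 -2.21] toolz [ 0.51  0.48 -0.72]
-15 0.06 0 err 0.0 [ 0.39  0.25  2.45  3.38  0.53 -1.7 ] toolz [ 0.8   0.19 -0.57]
-15 -0.009 0 err 0.0 [ 0.37  0.44  2.43  3.31  0.69 -1.63] toolz [ 0.8   0.19 -0.57]
-15 -0.009 45 err 0.0 [ 0.24  0.42  2.42  2.82  0.61 -2.07] toolz [ 0.7   0.36 -0.62]
-15 -0.009 90 err 0.0 [ 0.17  0.38  2.32  2.23  0.39 -2.32] toolz [ 0.54  0.4  -0.74]
-10 0.06 0 err 0.0 [ 0.38  0.23  2.38  3.46  0.35 -1.78] toolz [ 0.74  0.18 -0.64]
-10 -0.009 0 err 0.0 [ 0.37  0.41  2.37  3.34  0.51 -1.66] toolz [ 0.74  0.18 -0.64]
-10 -0.009 45 err 0.0 [ 0.28  0
[... 1748 characters left out ...]
.07 -1.22  0.37  1.38] toolz [ 0.66 -0.1  -0.74]
20 0.06 0 err 0.0 [0.24 0.24 2.03 0.   0.52 1.57] toolz [ 0.33  0.08 -0.94]
20 -0.009 0 err 0.0 [0.24 0.38 2.01 0.   0.4  1.57] toolz [ 0.33  0.08 -0.94]
20 -0.009 45 err 0.0 [ 0.38  0.4   2.   -0.76  0.45  1.66] toolz [ 0.46 -0.14 -0.88]
20 -0.009 90 err 0.114 [ 0.46  0.41  2.05 -1.22  0.49  1.43] toolz [ 0.67 -0.19 -0.72]
25 0.06 0 err 0.0 [0.24 0.27 1.96 0.   0.65 1.57] toolz [ 0.25  0.06 -0.97]
25 -0.009 0 err 0.0 [0.24 0.4  1.94 0.   0.54 1.57] toolz [ 0.25  0.06 -0.97]
25 -0.009 45 err 0.0 [ 0.41  0.42  1.94 -0.72  0.57  1.63] toolz [ 0.41 -0.21 -0.89]
25 -0.009 90 err 0.116 [ 0.5   0.44  2.02 -1.22  0.6   1.47] toolz [ 0.67 -0.27 -0.69]
```

```bash
python3 - <<'E'
s=open('kin.py').read()
s=s.replace("a,h,d,L2,L3,dw,Lt=k","a,h,d,L2,L3,dw,Lt,e=k").replace("r.apply([0,0,L3])","r.apply([e,0,L3])",1).replace("*R.from_euler('y',q[2])*R.from_euler('z',q[3]); p=p+r.apply([e,0,L3])","*R.from_euler('y',q[2]); p=p+r.apply([e,0,L3]); r=r*R.from_euler('z',q[3])")
s=s.replace(",0,.3])",",0,.3,0])").replace("1e-3*","1e-5*")
open('kin.py','w').write(s)
E
python3 - <<'E'
from kin import *
print(K.round(4)); print([ (1e3*np.linalg.norm(fk(q,K)[0]-p)).round(1) for q,p in D])
s=status.sense()
for psi in (5,8,10,12,15):
    r0=R.from_rotvec(np.radians(psi)*yd)*rot(-SP,-yd); q=s['q']; 
    for off,th in ((.06,0),(-.009,0),(-.009,-45),(-.009,45),(-.009,-90),(-.009,-105)):
        r=r0*R.from_euler('z',th,degrees=True); x,er=ik(VG-.019*SP*0+off*SP,r,q,1); q=x
        print(psi,off,th,er.round(3),x.round(2))
E
```

```text
[-1.000e-04  2.567e-01  5.970e-02  5.969e-01  3.845e-01 -1.000e-04
  3.354e-01  1.179e-01]
[np.float64(0.0), np.float64(0.0), np.float64(0.1), np.float64(0.0), np.float64(0.0), np.float64(0.0)]
5 0.06 0 0.018 [ 0.25  0.28  2.15 -0.06  0.12  1.64]
5 -0.009 0 0.08 [ 0.27  0.44  2.06 -0.3   0.12  1.89]
5 -0.009 -45 0.08 [ 0.27  0.44  2.06 -0.3   0.12  1.1 ]
5 -0.009 45 0.08 [ 0.27  0.44  2.06 -0.3   0.12  2.67]
5 -0.009 -90 0.08 [ 0.27  0.44  2.06 -0.3   0.12  0.32]
5 -0.009 -105 0.08 [ 0.27  0.44  2.06 -0.3   0.12  0.06]
8 0.06 0 0.0 [ 0.25  0.28  2.12 -0.02  0.19  1.6 ]
8 -0.009 0 0.029 [ 0.25  0.44  2.06 -0.06  0.12  1.64]
8 -0.009 -45 0.029 [ 0.25  0.44  2.06 -0.06  0.12  0.86]
8 -0.009 45 0.029 [ 0.25  0.44  2.06 -0.06  0.12  2.43]
8 -0.009 -90 0.029 [ 0.25  0.44  2.06 -0.06  0.12  0.07]
8 -0.009 -105 0.029 [ 0.25  0.44  2.06 -0.06  0.12 -0.19]
10 0.06 0 0.0 [ 0.25  0.28  2.09 -0.02  0.25  1.59]
10 -0.009 0 0.0 [ 0.25  0.44  2.05 -0.03  0.13  1.61]
10 -0.009 -45 0.0 [ 0.25  0.44  2.05 -0.03  0.13  0.82]
10 -0.009 45 0.0 [ 0.25  0.44  2.05 -0.03  0.13  2.39]
10 -0.009 -90 0.0 [ 0.25  0.44  2.05 -0.03  0.13  0.03]
10 -0.009 -105 0.0 [ 0.25  0.44  2.05 -0.03  0.13 -0.23]
12 0.06 0 0.0 [ 0.25  0.28  2.06 -0.01  0.32  1.59]
12 -0.009 0 0.0 [ 0.25  0.43  2.02 -0.02  0.2   1.59]
12 -0.009 -45 0.0 [ 0.25  0.43  2.02 -0.02  0.2   0.81]
12 -0.009 45 0.0 [ 0.25  0.43  2.02 -0.02  0.2   2.38]
12 -0.009 -90 0.0 [ 0.25  0.43  2.02 -0.02  0.2   0.02]
12 -0.009 -105 0.0 [ 0.25  0.43  2.02 -0.02  0.2  -0.24]
15 0.06 0 0.0 [ 0.25  0.28  2.02 -0.01  0.41  1.59]
15 -0.009 0 0.0 [ 0.25  0.43  1.98 -0.01  0.3   1.59]
15 -0.009 -45 0.0 [ 0.25  0.43  1.98 -0.01  0.3   0.8 ]
15 -0.009 45 0.0 [ 0.25  0.43  1.98 -0.01  0.3   2.37]
15 -0.009 -90 0.0 [ 0.25  0.43  1.98 -0.01  0.3   0.02]
15 -0.009 -105 0.0 [ 0.25  0.43  1.98 -0.01  0.3  -0.25]
```

```bash
cat >> h.py <<'E'
RV=R.from_rotvec(np.radians(13)*yd)*rot(-SP,-yd); TZ=RV.as_matrix()[:,2]
E
python3 - <<'E'
from h import *
go(VG-.06*TZ,RV); go(VG-.05*TZ,RV); print(TZ)
E
```

```text
lin mm [-6.3  2.8 22.7] turn [  0.55 -10.35  -0.26] q6 1.834
lin mm [-8.1  2.7 32.5] turn [  0.55 -10.35  -0.26] q6 1.834
[ 0.44107407  0.10752227 -0.89100652]
```

```bash
python3 -m jog '[{"fingers":0.4,"linear":[0,0,0],"turn":[0.2,-5,-0.1]},{"fingers":0.4,"linear":[-0.006,0.003,0],"turn":[0.5,-10.4,-0.3]},{"fingers":0.4,"linear":[-0.006,0.003,0],"turn":[0.5,-10.4,-0.3]},{"fingers":0.5,"linear":[-0.006,0.003,0],"turn":[0.5,-10.4,-0.3]},{"fingers":0.5,"linear":[-0.006,0.003,0],"turn":[0.5,-10.4,-0.3]}]'
python3 - <<'E'
from h import *
go(VG-.05*TZ,RV); go(VG+.012*TZ,RV); print(status.sense()['q'])
E
```

```text
t: 12.75
ee_pos: [0.4811, 0.1815, 0.2113]
eef_rot: [0.965, 0.116, 0.234, -0.028]
ft_force: [0.3, 0.0, 0.0]
finger_gap: 0.504
lin mm [ 4.8 -0.2 35.4] turn [ 0.04 -0.23  0.04] q6 1.588
lin mm [ 4.6 -0.2 97.4] turn [ 0.04 -0.23  0.04] q6 1.588
[ 0.24761722  0.2160048   2.02011937 -0.01116399  0.43028025  1.58780763]
```

```bash
python3 -m jog '[{"fingers":0.5,"linear":[0.005,0,0.015],"turn":[0,0,0]},{"fingers":0.5,"linear":[0.005,0,0.035],"turn":[0,0,0]},{"fingers":0.5,"linear":[0.005,0,0.05],"turn":[0,0,0]},{"fingers":0.5,"linear":[0.005,0,0.05],"turn":[0,0,0]},{"fingers":0.5,"linear":[0.005,0,0.05],"turn":[0,0,0]}]'
python3 - <<'E'
from h import *
go(VG+.012*TZ,RV)
for n in ('top','scene'):
    c=cam(n);save(c,n+'3.png')
a=cv2.imread('pics/top3.png')[160:260,230:330];b=cv2.imread('pics/scene3.png')[110:210,290:390]
cv2.imwrite('pics/c3.png',cv2.resize(np.hstack([a,b]),None,fx=4,fy=4))
E
```

```text
t: 13.25
ee_pos: [0.5078, 0.1881, 0.1695]
eef_rot: [0.965, 0.116, 0.233, -0.028]
ft_force: [-0.3, -0.3, 0.1]
finger_gap: 0.5
lin mm [-0.7 -0.  47.6] turn [ 0.03 -0.15  0.06] q6 1.589
```

View pics/c3.png

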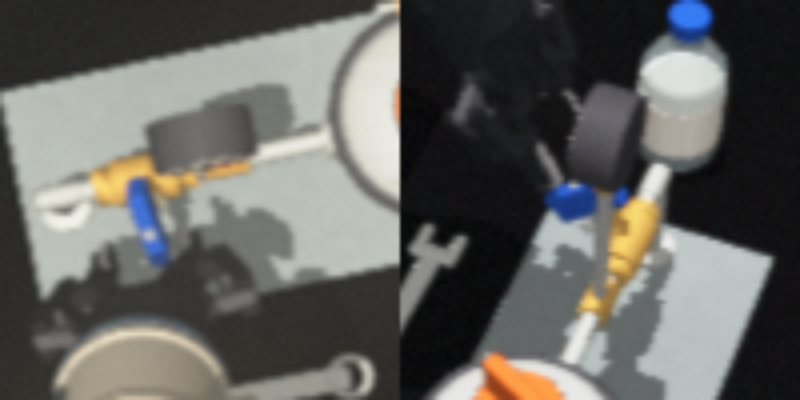

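The crops show the fingers at about (100,260) and (210,250) on either side of the blue handle at (150,235), with the gauge clear above. I'll move in along the tool axis.

```bash
python3 -m jog '[{"fingers":0.5,"linear":[0,0,0.012],"turn":[0,0,0]},{"fingers":0.5,"linear":[0,0,0.025],"turn":[0,0,0]},{"fingers":0.5,"linear":[0,0,0.038],"turn":[0,0,0]},{"fingers":0.5,"linear":[0,0,0.047],"turn":[0,0,0]},{"fingers":0.5,"linear":[0,0,0.047],"turn":[0,0,0]}]'
python3 s.py; python3 -c "
from h import *
go(VG+.012*TZ,RV);print(status.sense()['q'])"
```

```text
t: 13.85
ee_pos: [0.5296, 0.1933, 0.1262]
eef_rot: [0.965, 0.116, 0.232, -0.028]
ft_force: [-0.2, 0.2, -0.1]
finger_gap: 0.503
tq [-0.06  0.21 -0.  ] F [-0.2  0.2 -0.1] q6 1.593
lin mm [-0.9 -0.2 -1.1] turn [ 0.03 -0.06  0.04] q6 1.593
[ 0.24623169  0.44066642  2.01125903 -0.01726668  0.21737561  1.59321851]
```

```bash
python3 -m jog '[{"fingers":0.75,"linear":[0,0,0],"turn":[0,0,0]},{"fingers":1,"linear":[0,0,0],"turn":[0,0,0]},{"fingers":1,"linear":[0,0,0],"turn":[0,0,0]},{"fingers":1,"linear":[0,0,0],"turn":[0,0,0]},{"fingers":1,"linear":[0,0,0],"turn":[0,0,0]}]'
python3 s.py
python3 -m jog '[{"fingers":1,"linear":[0,0,0],"turn":[0,0,-3]},{"fingers":1,"linear":[0,0,0],"turn":[0,0,-6]},{"fingers":1,"linear":[0,0,0],"turn":[0,0,-9]},{"fingers":1,"linear":[0,0,0],"turn":[0,0,-12]},{"fingers":1,"linear":[0,0,0],"turn":[0,0,-15]}]'; python3 s.py
```

```text
t: 14.35
ee_pos: [0.5294, 0.194, 0.1284]
eef_rot: [0.965, 0.117, 0.234, -0.028]
ft_force: [-1.7, 11.8, -0.9]
finger_gap: 0.14
tq [1.51 0.63 0.98] F [-1.7 11.8 -0.9] q6 1.593
t: 14.85
ee_pos: [0.5295, 0.1939, 0.1285]
eef_rot: [0.941, 0.242, 0.235, 0.003]
ft_force: [-4.2, 13.3, 0.6]
finger_gap: 0.139
tq [ 0.66  0.37 -0.42] F [-4.2 13.3  0.6] q6 1.33
```

```bash
for i in 1 2 3; do python3 -m jog '[{"fingers":1,"linear":[0,0,0],"turn":[0,0,-3]},{"fingers":1,"linear":[0,0,0],"turn":[0,0,-6]},{"fingers":1,"linear":[0,0,0],"turn":[0,0,-9]},{"fingers":1,"linear":[0,0,0],"turn":[0,0,-12]},{"fingers":1,"linear":[0,0,0],"turn":[0,0,-15]}]'|egrep 'gap|pos'; python3 s.py; done
```

```text
ee_pos: [0.5299, 0.1945, 0.1286]
finger_gap: 0.136
tq [ 2.03 -0.29  0.07] F [-0.3 22.7 -8.2] q6 1.068
ee_pos: [0.5297, 0.1946, 0.1285]
finger_gap: 0.141
tq [ 1.75 -0.73 -0.32] F [-2.5 24.8 -8.8] q6 0.806
ee_pos: [0.5283, 0.1942, 0.1286]
finger_gap: 0.139
tq [2.02 0.39 0.37] F [-17.6  17.5  12.8] q6 0.544
```

```bash
python3 -m jog '[{"fingers":0.7,"linear":[0,0,0],"turn":[0,0,0]},{"fingers":0.7,"linear":[0,0,0],"turn":[0,0,0]},{"fingers":0.7,"linear":[0,0,0],"turn":[0,0,0]},{"fingers":1,"linear":[0,0,0],"turn":[0,0,0]},{"fingers":1,"linear":[0,0,0],"turn":[0,0,0]}]'|egrep 'gap|pos'; python3 s.py
python3 -m jog '[{"fingers":1,"linear":[0,0,0],"turn":[0,0,-3]},{"fingers":1,"linear":[0,0,0],"turn":[0,0,-6]},{"fingers":1,"linear":[0,0,0],"turn":[0,0,-9]},{"fingers":1,"linear":[0,0,0],"turn":[0,0,-12]},{"fingers":1,"linear":[0,0,0],"turn":[0,0,-15]}]'|egrep 'gap|pos'; python3 s.py
```

```text
ee_pos: [0.5284, 0.1934, 0.1278]
finger_gap: 0.174
tq [0.97 0.58 0.12] F [-12.9   6.5   9. ] q6 0.546
ee_pos: [0.5285, 0.1933, 0.1279]
finger_gap: 0.169
tq [ 0.14  0.1  -0.64] F [-13.4   3.5   9.8] q6 0.283
```

```bash
for i in 1 2 3 4; do python3 -m jog '[{"fingers":1,"linear":[0,0,0],"turn":[0,0,-1.5]},{"fingers":1,"linear":[0,0,0],"turn":[0,0,-3]},{"fingers":1,"linear":[0,0,0],"turn":[0,0,-4.5]},{"fingers":1,"linear":[0,0,0],"turn":[0,0,-6]},{"fingers":1,"linear":[0,0,0],"turn":[0,0,-6]}]'|egrep 'gap|pos'; python3 s.py; done
python3 - <<'E'
from h import *
c=cam('top');save(c,'top4.png');b=cam('scene');save(b,'scene4.png')
a=cv2.imread('pics/top4.png')[160:260,230:330];b=cv2.imread('pics/scene4.png')[110:210,290:390]
cv2.imwrite('pics/c4.png',cv2.resize(np.hstack([a,b]),None,fx=4,fy=4))
E
```

```text
ee_pos: [0.5285, 0.1939, 0.1279]
finger_gap: 0.174
tq [2.1  0.42 0.87] F [-14.   14.    6.6] q6 0.179
ee_pos: [0.5285, 0.1938, 0.1279]
finger_gap: 0.178
tq [1.88 0.34 0.46] F [-13.9  12.3   7.1] q6 0.074
ee_pos: [0.5286, 0.1936, 0.1279]
finger_gap: 0.172
tq [ 1.54  0.09 -0.07] F [-12.7  10.    5.5] q6 -0.03
ee_pos: [0.5286, 0.1934, 0.1279]
finger_gap: 0.171
tq [ 1.5   0.1  -1.99] F [-14.    7.4   8.3] q6 -0.134
```

View pics/c4.png

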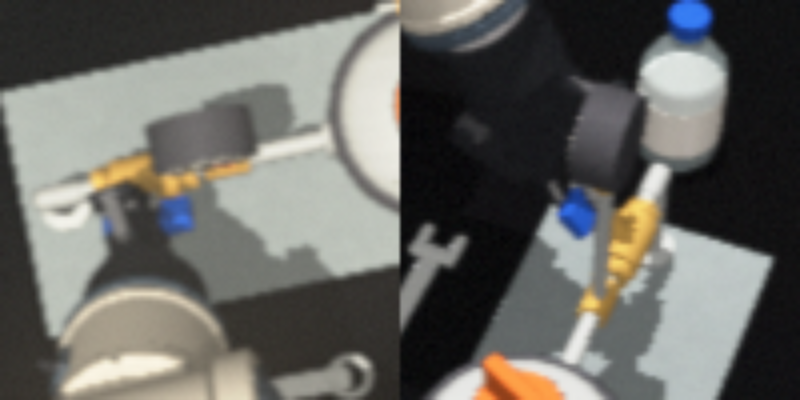

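The crop shows the handle lying along the pipe, visible at (175,215) on one side of the fingers and (110,225) on the other. The reaction torque has jumped to about 2 N·m, which suggests it's on the stop. I'll push a little more, then release and back out.

```bash
python3 -m jog '[{"fingers":1,"linear":[0,0,0],"turn":[0,0,-1]},{"fingers":1,"linear":[0,0,0],"turn":[0,0,-2]},{"fingers":1,"linear":[0,0,0],"turn":[0,0,-3]},{"fingers":1,"linear":[0,0,0],"turn":[0,0,-3]},{"fingers":1,"linear":[0,0,0],"turn":[0,0,-3]}]'|egrep 'gap|pos'; python3 s.py
python3 -m jog '[{"fingers":0.6,"linear":[0,0,0],"turn":[0,0,0]},{"fingers":0.55,"linear":[0,0,0],"turn":[0,0,0]},{"fingers":0.55,"linear":[0,0,0],"turn":[0,0,0]},{"fingers":0.55,"linear":[0,0,0],"turn":[0,0,0]},{"fingers":0.55,"linear":[0,0,-0.01],"turn":[0,0,0]}]'|egrep 'gap|pos'; python3 s.py
python3 -m jog '[{"fingers":0.55,"linear":[0,0,-0.02],"turn":[0,0,0]},{"fingers":0.55,"linear":[0,0,-0.05],"turn":[0,0,0]},{"fingers":0.55,"linear":[0,0,-0.08],"turn":[0,0,0]},{"fingers":0.55,"linear":[0,0,-0.1],"turn":[0,0,0]},{"fingers":0.55,"linear":[0,0,-0.1],"turn":[0,0,0]}]'|egrep 'gap|pos'; python3 s.py
python3 - <<'E'
from h import *
for n in ('top','scene'):
    c=cam(n);save(c,n+'5.png');P=c['P'];h=c['hsv'].astype(int);m=(h[...,0]>100)&(h[...,0]<130)&(h[...,1]>120)&(h[...,2]>40)&(abs(P[...,1]-.19)<.05)&(P[...,2]>.1)&(P[...,2]<.19)&(abs(P[...,0]-.52)<.05)
    q=P[m]-VG; 
    if len(q)<8: print(n,len(q));continue
    e=np.cross(SP,yd); uv=np.c_[q@e,q@yd]; r=cv2.minAreaRect(uv.astype(np.float32)*1000); w,v=np.linalg.eigh(np.cov(uv.T)); print(n,len(q),r,'dev deg',np.degrees(np.arctan2(v[0,1],v[1,1])))
a=cv2.imread('pics/top5.png')[160:260,230:330];b=cv2.imread('pics/scene5.png')[110:210,290:390]
cv2.imwrite('pics/c5.png',cv2.resize(np.hstack([a,b]),None,fx=4,fy=4))
E
```

```text
ee_pos: [0.5286, 0.1933, 0.128]
finger_gap: 0.171
tq [ 1.58 -0.01 -2.92] F [-15.1   6.6   8.8] q6 -0.185
ee_pos: [0.525, 0.1921, 0.1363]
finger_gap: 0.449
tq [-0.06  0.16  0.  ] F [0.2 1.3 0.8] q6 -0.188
ee_pos: [0.4804, 0.1815, 0.2285]
finger_gap: 0.455
tq [-0.06  0.2  -0.06] F [ 0.3 -0.2 -1. ] q6 -0.195
top 156 ((-3.435534715652466, -0.5948772430419922), (55.13718032836914, 13.987313270568848), 89.8038101196289) dev deg -1.132550107129298
scene 81 ((-2.9166533946990967, -11.784358978271484), (31.706159591674805, 12.533331871032715), 86.81835174560547) dev deg -2.184546540113034
```

View pics/c5.png

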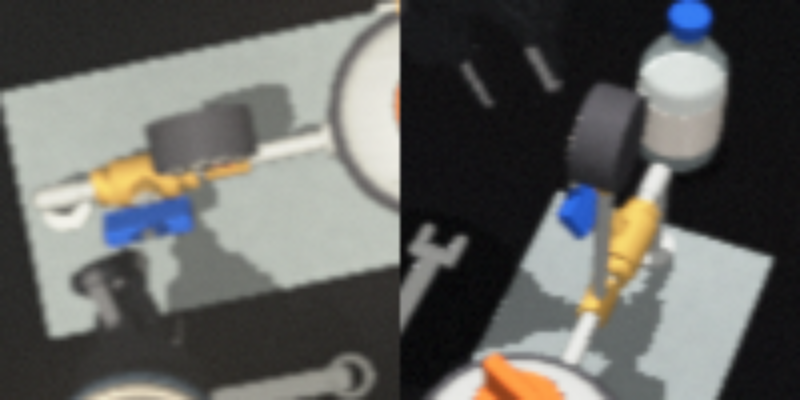

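The handle lies along the pipe at (150,222), and the fingers are clear of it. One last check of the cap angle and the loose objects, then I'll hand in.

Run:
```python
from h import *
c=cam('scene');P=c['P'];h=c['hsv'].astype(int);m=(h[...,0]<16)&(h[...,1]>150)&(P[...,2]>.195)&(P[...,2]<.212)&(abs(P[...,0]-.6)<.05)&(abs(P[...,1])<.05)
q=P[m][:,:2]; w,v=np.linalg.eigh(np.cov(q.T)); print('bar',len(q),np.degrees(np.arctan2(v[1,1],v[0,1]))%180,'expect ~167')
z=np.load('pics/scene.npz');P0=z['P']
for nm,x,y,z0 in (('clear',.49,.378,.06),('amber',.62,-.175,.05)):
    for Q in (P0,P):
        k=(np.hypot(Q[...,0]-x,Q[...,1]-y)<.06)&(Q[...,2]>z0); print(nm,Q[k].mean(0).round(4))
s=status.sense();print(s['t'],s['dq'].round(3),s['ft_force'].round(1))
workorder.job_done()
```

```text
bar 121 168.02122405858614 expect ~167
clear [0.4951 0.3661 0.1045]
clear [0.4949 0.3662 0.105 ]
amber [ 0.6277 -0.1814  0.0929]
amber [ 0.6278 -0.1813  0.0934]
21.1 [-0.     0.021  0.002  0.001  0.     0.001] [-0.3  0.5  0.1]
the job is handed in; nothing more can be done
```

I screwed the filler cap down past its click, then opened the air tap to its stop, let go of both and handed the job in at about 21 s. No verdict is reported, so the results below are my own checks.

- **Cap:** I turned it about 2.7 rad clockwise in one grasp. The torque stayed near 0.3 N m on the thread, then cycled up and down every 0.52 rad, which I read as tight plus two clicks. After release the bar lay at 168°, where a notch would put it (about 167°). One torque reading spiked to 1.5 N m as the cap came tight, above the 0.5 N m expected; I took it for the stop being hit.
- **Air tap:** I turned it only after the cap clicks. At the end the handle pushed back with about 3 N m, so it is hard against its stop. Its measured direction was off the pipe by 1.1° in the top view and 2.2° in the scene view, where it is partly hidden; the limit is 4°.
- **Tilt change:** joint 5 reached its lower limit on the first approach to the tap, so I gripped the handle with the tool 13° steeper than the spindle. The sideways force on the wrist reached about 30 N at most.
- **Surroundings:** the bottles moved less than 1 mm. The gauge stayed clear in every picture. I did not measure the spanner again, but no move went near it. The arm finished touching nothing, with under 1 N on the wrist.

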